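Seat the night lamp's lens and switch it on

TASK

The lens cover of the night lamp has been put back loosely and is not seated. With a fingertip push it round by one of its raised ribs until the notch in its rim stands over the pin on the lamp's shoulder, press it down until it is fully home, then press the lamp's button all the way to switch it on and let go. Be gentle, do not pull the lens up, and leave the other things on the desk where they are.

Things in the scene. Friction and masses are not known exactly. Their poses are not given: they have to be found in the camera images.
- lamp: Low night lamp of taupe plastic, fixed to the desk. Seen from above it is key-hole shaped: a drum 150 mm across whose flat shoulder is 50 mm above the desk and, towards the lamp's -x, a lower rounded tongue 90 mm wide and 36 mm high that reaches 150 mm from the drum's axis and carries the button. Origin on the drum's axis at desk level; z up.
- lens: Lens cover: off-white round disc, 120 mm across, 6 mm thick, on top of the drum; in its middle a low dome 4 mm high, 60 mm across. Origin on its axis, in the flat upper face of the rim: 63.5 mm above the desk at the start, 56.5 mm when home. x points to the notch, z up. It turns about z either way without end stop, does not tip and stays where left (its skirt is a stiff push fit in the drum).
- notch (a point): Middle of the notch, a gap 15.5 mm wide and 7.5 mm deep in the lens rim: 56.5 mm from the lens axis, half-way through the 6 mm rim. It starts 48 to 180 degrees away from the pin, on either side.
- rib0 (a point): Middle of an upright radial rib on the lens, 60 degrees counter-clockwise (from above) from the notch: it runs from 32 to 59 mm from the axis, is 7 mm thick, 16 mm high above the rim's upper face; the point is half-way along and half-way up. Pushing it round, at right angles to its length, takes about 3 N.
- rib1 (a point): Middle of an upright radial rib on the lens, 180 degrees counter-clockwise (from above) from the notch: it runs from 32 to 59 mm from the axis, is 7 mm thick, 16 mm high above the rim's upper face; the point is half-way along and half-way up. Pushing it round, at right angles to its length, takes about 3 N.
- rib2 (a point): Middle of an upright radial rib on the lens, 300 degrees counter-clockwise (from above) from the notch: it runs from 32 to 59 mm from the axis, is 7 mm thick, 16 mm high above the rim's upper face; the point is half-way along and half-way up. Pushing it round, at right angles to its length, takes about 3 N.
- pin_top (a point): Top of the round-tipped upright pin, 10 mm in diameter, 7 mm high, on the drum's shoulder, at the lamp's +x side, 58.5 mm from the drum's axis; a 7 mm wide, 5 mm high web runs outward from it onto a buttress that stands out 8 mm from the drum. It does not move. The lens goes down only with its notch over the pin (play about 2.5 mm either way along the rim; the rounded tip helps it in).
- lens_press (a joint): How far the lens cover has been pressed down, in m: 0 at the start, with the rim 0.5 mm clear of the pin's tip, 0.007 fully home; negative if it is pulled up. About 4 N on the lens moves it, there is no spring, and it stays where it is left. Pressed while the notch is off the pin, the rim rides on the pin: it gives 2 to 4 mm and springs most of the way back.
- button (a joint): How far the button is pressed, in m: 0 up, 0.005 fully down. A spring returns it; it starts to move at about 1.5 N and is fully down at about 5 N.
- button_top (a point): Centre of the top face of the round grey push button, 28 mm across, on the lamp's tongue, 105 mm from the drum's axis; its top is 46 mm above the desk.
- glass_mid (a point): Bystander: loose steel drinking glass, 96 mm high, 72 mm across the rim; the point is its centre, half-way up.
- eraser_mid (a point): Bystander: loose blue eraser, 56 x 23 x 12 mm; the point is its centre.
- stick_mid (a point): Bystander: loose wooden pointer stick, 336 mm long and 19 mm thick at most, lying on the desk to the left of the lamp; the point is its centre.
- globe_side (a point): Bystander: loose small plastic globe (ball 104 mm across, turning on a tilted axis in a black stand, 175 mm high in all); the point is on the ball's equator, its place shows if the globe is shifted or spun.

How it is judged:
By the outcome, as a careful person would: the job done as asked, in the order asked, and still so for the second after the job is handed in, with the robot touching nothing.
It also fails if it takes over 72 s, if anything falls off the work surface, if the arm or the gripper's body presses on something with over 40 N, if the wrist force passes 120 N, or if a joint passes its speed limit or range.

ROBOT

A 7-joint arm with a two-finger parallel gripper is mounted at the origin on the work surface. World frame = base frame: x ahead of the robot, y to its left, z up, the work surface at z = 0. Lengths are in mm, angles in rad, forces in N, time in s.
With the tool pointing down it reaches from about 425 to 800 mm from the base axis. Payload 8.3 kg.
Tool frame: the origin (TCP) lies on the centre line of the jaws, within the pads' length; the fingertips stand 19 mm ahead of it and the grasp point (between the pads) is the TCP (finger_overhang is the distance from the TCP to the fingertips, in mm); z points along the fingers, y is the direction in which the jaws open and shut (so a half turn about z gives the same grasp; the last joint's range is limited). The gripper opens to 85 mm and grips with 20 to 120 N. Pads are 22 mm wide; open, the fingers measure 114 mm over their backs; the gripper's body (76 mm by 85 mm) begins 54 mm behind the grasp point. The pads swing forward as they close: fully open they stand 13 mm farther back than shut.
Start: joints at [1.233, 0.383, 0.016, 1.37, -0.006, 1.388, -0.046], TCP at [169.634, -601.522, 250.279] pointing down, gripper open.
Joint ranges: [-2.95, 2.95], [-0.25, 2.06], [-1.52, 1.56], [0.18, 2.33], [-1.44, 4.58], [0.02, 2.06], [-3.01, 3.01]. Speed limits (rad/s): [2.39, 2.39, 3.01, 3.01, 3.14, 3.14, 3.14].

INTERFACE

Orientations are given as a rotation vector (axis times angle).
In Python, from station import get_state, grab_frame, get_calibration, finish_job, finger_overhang gives the robot as it stands. The module is installed in compiled form; this text tells all that it offers.
- The arm moves only by the tool drive_tool, never from a script. Its argument "rows" is a list of rows, each a list of 6 numbers: the shift along the tool's x, y, z each as a share of 500 mm, from -1 to 1, then the turn, a rotation vector about the tool's x, y, z each as a share of pi/4 rad, from -1 to 1. In form: [[dx, dy, dz, rx, ry, rz], ...]. A call has 1 to 5 rows; each row is the pose to reach, as a shift and turn from the pose measured when the call began, along the tool's axes at that moment; what a row does not reach only later rows make up. A row lasts 1/10 s, in which the tool goes at most 50 mm and 8.59 degrees, less where a joint would pass 70% of its speed; a pose out of reach is approached as far as the arm can. A call with a number of a shift or a turn outside -1 to 1 is refused whole. A call with a gripper value outside its range is refused whole. "fingers" is the closure, from -1 (fully open) to 1 (shut), set as the call begins (left out, the last holds). The fingers move at their own pace and stop on an object; "newtons" is the grip in N (left out, the last holds). Time passes only in rows, so rows that repeat a pose let the fingers close. It gives the time, the measured TCP pose, the force and the opening at its end, in the units of the state.
- get_state(): the state, without advancing time (a new reading comes with each control period).
- grab_frame(name): name is "scene" or "top" or "wrist"; returns the picture (384x512x3 uint8, red, green, blue); there is no depth.
- get_calibration(name): a dict with "fx", "fy", "cx", "cy" (pixels), "pose" (4x4, takes a point from camera to world coordinates); the wrist camera has in their place "mount" (4x4, takes a point from camera to tool coordinates, whose origin is the TCP and whose axes are the flange's). Camera axes: x right, y down, z forward; pixel columns grow to the right and rows downward; lengths in mm; the calibration is good to about 2 mm. The wrist camera is an equidistant fisheye: a pixel r from the principal point sees the ray r / f radians off the axis. A picture is of the moment at which its call begins: read the wrist's pose just before it. get_calibration takes no time and is no camera call.
- finish_job(): hands the job in, once; it reports no verdict.
The state is a dict: "time_s": time; "q": joint angles; "joint_vel": joint speeds; "joint_efforts": joint torques, N m; "tcp_pos": TCP position; "ee_rot": TCP orientation; "contact_force": force on the tool from outside, world axes, zero at the start; "moment": the same for the moment, N m; "opening": finger opening in mm.
Only numpy, scipy, OpenCV 4.12 (cv2) and the standard library are available. Lean on these libraries where they do the work, as an engineer would, in place of code of your own. Each camera call takes 0.05 s, during which the arm holds its last target.

## Working session

There is one attempt and no reset: what is moved stays moved. The work goes in short steps, Python scripts to look and compute and a tool call to move; the robot and the scene stay as the last step left them, time stands still between calls to the robot, and variables do not carry over. Pictures are saved under pics/ and viewed, and the job is handed in when it is done.

Besides the shell and the picture viewer there is one more tool, called after "Request:" by a JSON object that holds its "fn" and its "kwargs", one argument or row to a line. drive_tool: Moves the arm, as the interface text tells. Its arguments: {"type":"object","properties":{"rows":{"type":"array"},"fingers":{"type":"number"},"newtons":{"type":"number"}},"required":["rows"]}

```bash
mkdir -p pics; cat > h.py <<'E'
import numpy as np,cv2
from scipy.spatial.transform import Rotation as R
from station import *
def save(name,fn):
    f=grab_frame(name); cv2.imwrite('pics/'+fn+'.png',f[:,:,::-1]); return f
def ray(name,u,v,st=None):
    c=get_calibration(name)
    x=(u-c['cx'])/c['fx'];y=(v-c['cy'])/c['fy']
    if name=='wrist':
        r=np.hypot(x,y); d=np.array([np.sin(r)*x/max(r,1e-9),np.sin(r)*y/max(r,1e-9),np.cos(r)])
        T=np.eye(4);T[:3,:3]=R.from_rotvec(st['ee_rot']).as_matrix();T[:3,3]=st['tcp_pos'];P=T@np.array(c['mount'])
    else:
        d=np.array([x,y,1.]);P=np.array(c['pose'])
    return P[:3,3],P[:3,:3]@d
def onz(name,u,v,z,st=None):
    o,d=ray(name,u,v,st); return o+d*(z-o[2])/d[2]
def proj(name,p):
    c=get_calibration(name);P=np.linalg.inv(np.array(c['pose']));q=P[:3,:3]@np.array(p)+P[:3,3]
    return c['fx']*q[0]/q[2]+c['cx'],c['fy']*q[1]/q[2]+c['cy']
E
python3 - <<'E'
from h import *
s=get_state()
print({k:np.round(v,3) for k,v in s.items()},finger_overhang)
for n in('scene','top','wrist'):
    save(n,n+'0');print({k:np.round(v,2).tolist() for k,v in get_calibration(n).items()})
E
```

```text
{'time_s': np.float64(0.0), 'q': array([ 1.233,  0.384,  0.016,  1.371, -0.006,  1.388, -0.046]), 'joint_vel': array([-0.   , -0.001, -0.   ,  0.002,  0.002,  0.001,  0.001]), 'joint_efforts': array([ 0.0000e+00, -6.2759e+01,  8.4500e-01, -3.7182e+01,  1.6000e-02,
        1.4000e-02, -0.0000e+00]), 'tcp_pos': array([ 169.513, -601.093,  249.263]), 'ee_rot': array([-3.11, -0.43,  0.  ]), 'contact_force': array([0.266, 0.068, 1.08 ]), 'moment': array([ 0.018, -0.032, -0.017]), 'opening': np.float64(85.508)} 19.0
{'fx': 475.16, 'fy': 475.16, 'cx': 254.59, 'cy': 184.62, 'pose': [[0.45, 0.68, -0.58, 1275.25], [0.89, -0.33, 0.3, -377.29], [0.02, -0.65, -0.76, 1000.69], [0.0, 0.0, 0.0, 1.0]]}
{'fx': 474.76, 'fy': 474.76, 'cx': 256.73, 'cy': 196.12, 'pose': [[0.03, -0.99, 0.14, 378.41], [-1.0, -0.02, 0.01, -0.14], [-0.0, -0.14, -0.99, 1509.22], [0.0, 0.0, 0.0, 1.0]]}
{'fx': 297.32, 'fy': 297.32, 'cx': 255.64, 'cy': 195.13, 'mount': [[-0.0, -0.96, -0.28, 71.55], [1.0, -0.0, -0.0, 1.31], [0.0, -0.28, 0.96, -122.65], [0.0, 0.0, 0.0, 1.0]]}
```

View pics/scene0.png

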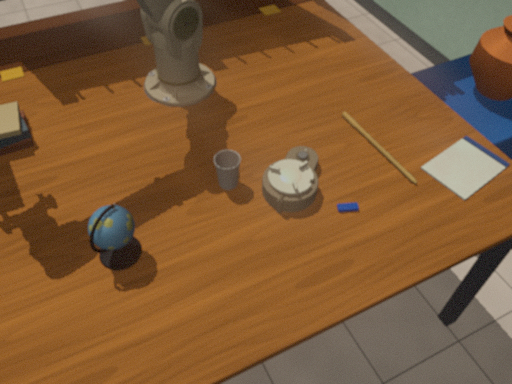

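View pics/top0.png

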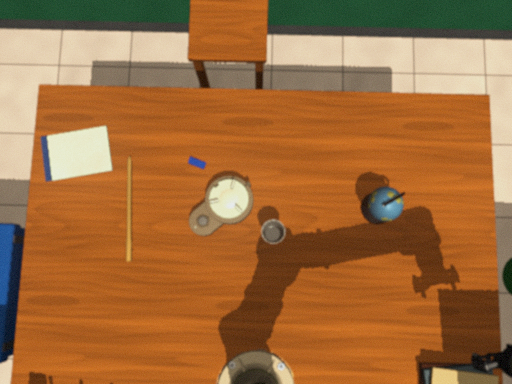

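View pics/wrist0.png

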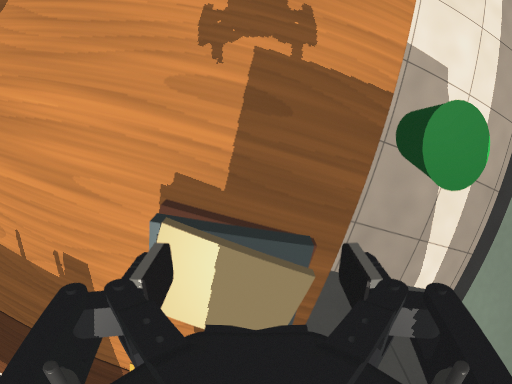

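The top view shows the lamp's drum near (229,200), the button near (203,220), the glass at (273,232), the eraser at (197,162), the stick at x≈129 and the globe at (384,204). I'll enlarge the lamp next.

```bash
python3 - <<'E'
from h import *
t=cv2.imread('pics/top0.png');s=cv2.imread('pics/scene0.png')
a=cv2.resize(t[165:245,180:290],None,fx=7,fy=7,interpolation=cv2.INTER_CUBIC);cv2.imwrite('pics/topc.png',a)
a=cv2.resize(s[140:215,250:360],None,fx=7,fy=7,interpolation=cv2.INTER_CUBIC);cv2.imwrite('pics/scenec.png',a)
for n,u,v,z in [('drum',229,200,60),('btn',203,220,46),('glass',273,232,96),('eraser',197,162,12),('st1',129,158,10),('st2',128,260,10),('globe',384,204,100)]: print(n,onz('top',u,v,z).round(0))
E
```

```text
drum [572.  96.  60.]
btn [509. 176.  46.]
glass [474. -40.  96.]
eraser [699. 207.  12.]
st1 [707. 427.  10.]
st2 [381. 410.  10.]
globe [ 566. -370.  100.]
```

View pics/topc.png

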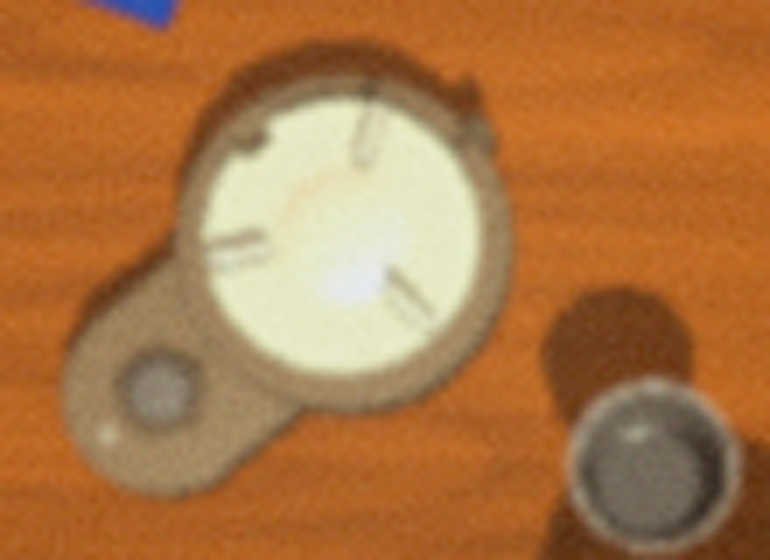

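View pics/scenec.png

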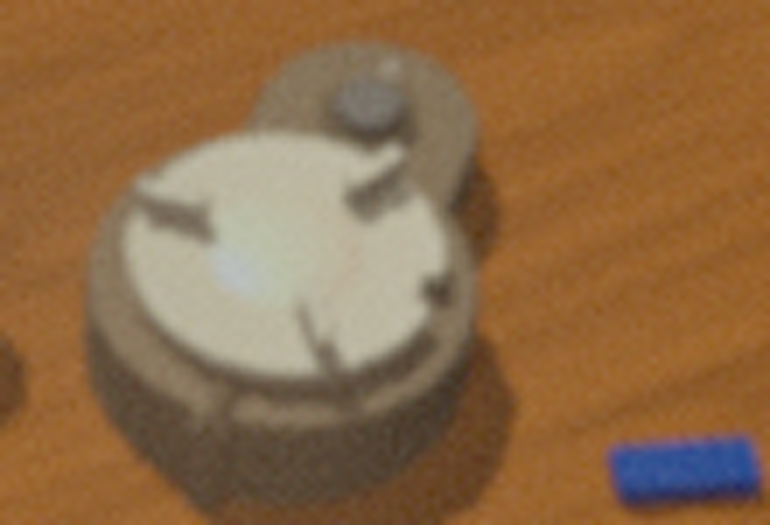

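Request:
{"fn": "drive_tool", "kwargs": {
  "rows": [
    [0.7,-0.36,-0.04,0,0,-0.9],
    [0.7,-0.36,-0.04,0,0,-0.9],
    [0.7,-0.36,-0.04,0,0,-0.9],
    [0.7,-0.36,-0.04,0,0,-0.9],
    [0.7,-0.36,-0.04,0,0,-0.9]
  ],
  "fingers": 1,
  "newtons": 20
}}

```text
time_s: 0.65
tcp_pos: [353.3, -429.5, 262.7]
ee_rot: [-2.765, -1.488, -0.0]
contact_force: [0.7, -0.8, 0.3]
opening: 12.3
```

```bash
cat >> h.py <<'E'
def rel(p,psi,s=None):
    s=s or get_state()
    Rm=R.from_rotvec(s['ee_rot']); a=np.radians(psi)
    T=R.from_matrix(np.array([[np.cos(a),np.sin(a),0],[np.sin(a),-np.cos(a),0],[0,0,-1]]))
    return np.r_[Rm.inv().apply(np.array(p)-s['tcp_pos'])/500,(Rm.inv()*T).as_rotvec()/(np.pi/4)].round(4)
def st():
    s=get_state();x=R.from_rotvec(s['ee_rot']).as_matrix()
    print('t',round(float(s['time_s']),2),'tcp',np.round(s['tcp_pos'],1),'psi',round(float(np.degrees(np.arctan2(x[1,0],x[0,0]))),2),'z',x[:,2].round(3),'F',np.round(s['contact_force'],2),'op',round(float(s['opening']),1),'q7',round(float(s['q'][6]),2));return s
E
python3 - <<'E'
from h import *
s=st();print(rel((540,105,250),100,s))
E
```

```text
t 0.65 tcp [ 353.3 -429.5  262.7] psi 56.58 z [-0.001  0.001 -1.   ] F [ 0.71 -0.78  0.32] op 12.3 q7 0.2
[ 1.098  -0.2772  0.0267 -0.0011 -0.0017 -0.9649]
```

Request:
{"fn": "drive_tool", "kwargs": {
  "rows": [
    [0.99,-0.25,0.026,0,0,-0.96],
    [0.99,-0.25,0.026,0,0,-0.96],
    [0.99,-0.25,0.026,0,0,-0.96],
    [0.99,-0.25,0.026,0,0,-0.96],
    [0.99,-0.25,0.026,0,0,-0.96]
  ]
}}

```text
time_s: 1.15
tcp_pos: [434.9, -193.3, 256.5]
ee_rot: [-2.028, -2.398, -0.001]
contact_force: [0.6, 0.0, -0.2]
opening: 0.1
```

```bash
python3 - <<'E'
from h import *
s=st();print(rel((540,105,250),100,s))
E
```

```text
t 1.15 tcp [ 434.9 -193.3  256.5] psi 99.56 z [-0.001  0.001 -1.   ] F [ 0.57  0.01 -0.21] op 0.1 q7 0.49
[ 0.5535  0.3064  0.0135 -0.0007 -0.0016 -0.0098]
```

Request:
{"fn": "drive_tool", "kwargs": {
  "rows": [
    [0.55,0.31,0.013,0,0,0],
    [0.55,0.31,0.013,0,0,0],
    [0.55,0.31,0.013,0,0,0],
    [0.55,0.31,0.013,0,0,0],
    [0.55,0.31,0.013,0,0,0]
  ]
}}

```text
time_s: 1.65
tcp_pos: [519.4, 41.6, 251.6]
ee_rot: [-2.029, -2.398, -0.0]
contact_force: [1.0, 0.0, 0.4]
opening: 0.2
```

Request:
{"fn": "drive_tool", "kwargs": {
  "rows": [
    [0.16,0.08,0,0,0,0],
    [0.16,0.08,0,0,0,0],
    [0.16,0.08,0,0,0,0],
    [0.16,0.08,0,0,0,0]
  ]
}}

```text
time_s: 2.05
tcp_pos: [545.4, 128.3, 251.2]
ee_rot: [-2.025, -2.4, 0.0]
contact_force: [0.8, -1.2, -0.5]
opening: -0.2
```

```bash
python3 - <<'E'
from h import *
import json
s=st();f=save('wrist','w1')
json.dump({k:np.array(v).tolist() for k,v in s.items()},open('w1.json','w'))
E
```

```text
t 2.05 tcp [545.4 128.3 251.2] psi 99.68 z [-0.002  0.001 -1.   ] F [ 0.75 -1.25 -0.51] op -0.2 q7 -0.28
```

View pics/w1.png

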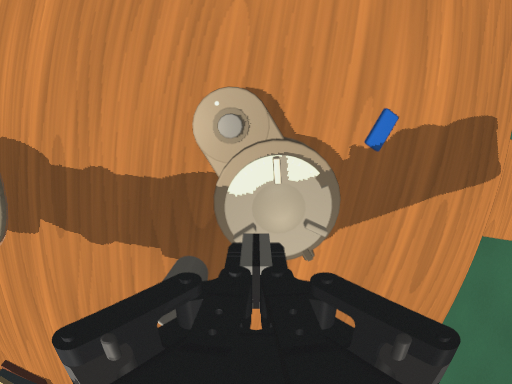

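```bash
python3 - <<'E'
from h import *
t=cv2.imread('pics/w1.png')
cv2.imwrite('pics/w1c.png',cv2.resize(t[80:275,185:350],None,fx=3,fy=3,interpolation=cv2.INTER_CUBIC))
cv2.imwrite('pics/w1d.png',cv2.resize(t[130:270,205:350],None,fx=5,fy=4.2,interpolation=cv2.INTER_CUBIC))
E
```

```text
(no output)
```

View pics/w1c.png

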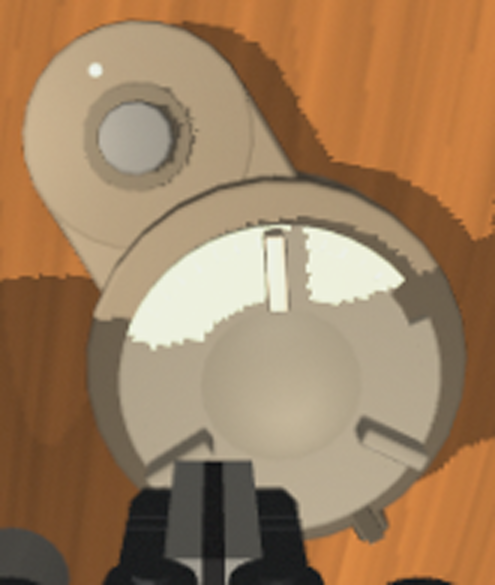

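View pics/w1d.png

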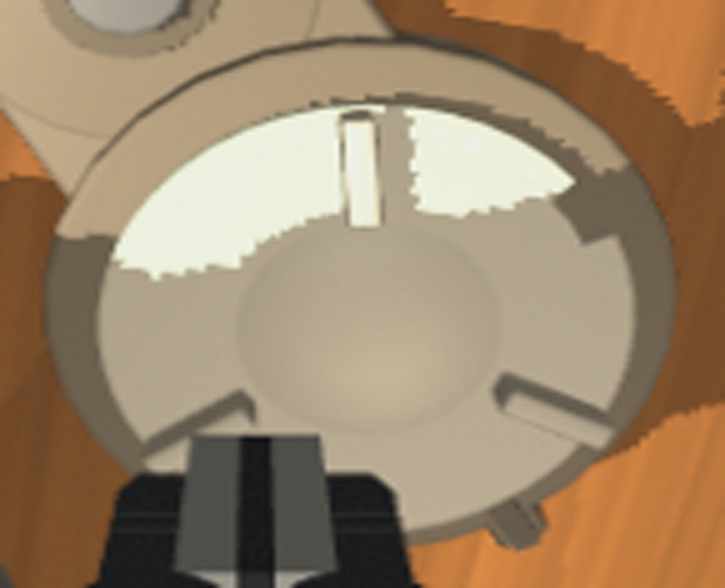

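```bash
python3 - <<'E'
from h import *
import json
from scipy.optimize import least_squares
s=json.load(open('w1.json'))
P=lambda X,Y,z:onz('wrist',205+X/5-.4,130+Y/4.2-.38,z,s)
rim=np.array([P(x,y,63.5) for x,y in [(98,320),(112,258),(160,185),(230,135),(300,112),(440,112),(520,140),(572,180),(630,300),(633,340),(615,420)]])
def fit(p):
    r=least_squares(lambda c:np.hypot(p[:,0]-c[0],p[:,1]-c[1])-c[2],[572,96,60]);return r.x,np.abs(r.fun).max()
c,e=fit(rim);print('lens',c,e)
sh=np.array([P(x,y,50) for x,y in [(70,195),(140,115),(250,58),(390,40),(500,65),(600,130),(660,210),(677,290),(640,410),(50,270),(47,320),(100,440)]])
print('drum',fit(sh))
P1=lambda X,Y,z:onz('wrist',185+X/3-.33,80+Y/3-.33,z,s)
b=P1(135,137,46);print('btn',b, np.hypot(*(b[:2]-c[:2])))
tip=np.array([P1(*q,36) for q in [(27,130),(35,90),(60,50),(100,25),(140,20),(190,33),(230,70)]]);print('tongue',fit(tip))
# white marker led ; notch corners
an=lambda p:np.degrees(np.arctan2(p[1]-c[1],p[0]-c[0]))
print('pin dir',an(b)+180-360, an(fit(tip)[0])-180)
for q in [(553,200),(583,243),(575,182),(613,235)]:
    p=P(*q,63.5);print('notch',p.round(1),np.hypot(*(p-[*c[:2],63.5])[:2]).round(1),an(p).round(1))
for q in [(488,520),(545,505),(517,530)]:
    p=P(*q,53);print('but',p.round(1),np.hypot(*(p[:2]-c[:2])).round(1),an(p).round(1))
for q in [(361,122),(361,226),(505,405),(610,440),(240,395),(145,450)]:
    p=P(*q,79.5);print('rib',p.round(1),np.hypot(*(p[:2]-c[:2])).round(1),an(p).round(1))
u,v=proj('top',(c[0],c[1],63.5));print('top proj',(u-180)*7,(v-165)*7)
E
```

```text
lens [575.66114572  95.99745632  60.79375085] 2.0649184237869846
drum (array([575.05750251,  98.49196119,  73.49355692]), np.float64(0.9040657925941673))
btn [507.3707496 176.9135873  46.       ] 105.8820025161896
tongue (array([506.32335573, 179.39817328,  41.67711482]), np.float64(0.2725702230003293))
pin dir -49.8367996954571 -50.26050080845275
notch [608.2 138.8  63.5] 53.8 52.7
notch [617.4 128.8  63.5] 53.0 38.1
notch [612.  144.3  63.5] 60.5 53.0
notch [623.6 132.   63.5] 60.0 36.9
but [616.8  41.5  53. ] 68.2 -53.0
but [629.7  48.4  53. ] 72.0 -41.4
but [624.7  39.3  53. ] 75.0 -49.1
rib [561.8 153.8  79.5] 59.4 103.5
rib [566.4 128.6  79.5] 33.9 105.8
rib [606.1  87.5  79.5] 31.6 -15.6
rib [631.7  81.4  79.5] 57.9 -14.6
rib [549.3  80.9  79.5] 30.4 -150.3
rib [531.5  62.3  79.5] 55.6 -142.7
top proj 343.8250423220487 234.86983171280605
```

The wrist view gives a lens axis at about (575.5, 96.5), with the notch at 45°, the pin at about -50° and rib0 at 105°. The lens therefore has to turn about 95° clockwise, and I'll push rib0 from its counter-clockwise side.

```bash
cat >> h.py <<'E'
C=np.array([575.5,96.5])
def pp(th,d,z=87,r=47):
    a=np.radians(th);return (*(C+r*np.array([np.cos(a),np.sin(a)])+d*np.array([-np.sin(a),np.cos(a)])),z)
E
python3 - <<'E'
from h import *
s=st();print(rel(pp(105,26,100),105,s).tolist())
E
```

```text
t 2.1 tcp [545.5 126.7 251.2] psi 99.53 z [-0.001  0.    -1.   ] F [-0.57 -1.02 -0.35] op -0.0 q7 -0.28
[0.0191, -0.0112, 0.3024, -0.0016, -0.0006, -0.1216]
```

Request:
{"fn": "drive_tool", "kwargs": {
  "rows": [
    [0.019,-0.011,0.1,0,0,-0.12],
    [0.019,-0.011,0.18,0,0,-0.12],
    [0.019,-0.011,0.24,0,0,-0.12],
    [0.019,-0.011,0.28,0,0,-0.12],
    [0.019,-0.011,0.3,0,0,-0.12]
  ]
}}

```text
time_s: 2.6
tcp_pos: [537.4, 132.3, 99.1]
ee_rot: [-1.917, -2.486, 0.006]
contact_force: [-0.3, -0.1, 0.6]
opening: 0.1
```

```bash
python3 - <<'E'
from h import *
s=st();print(rel(pp(105,26,87),105,s).tolist())
f=save('wrist','w2')
E
```

```text
t 2.6 tcp [537.4 132.3  99.1] psi 104.74 z [-0.004 -0.002 -1.   ] F [-0.35 -0.06  0.64] op 0.1 q7 -0.29
[0.0052, 0.0031, 0.0242, -0.0059, 0.0006, -0.0058]
```

View pics/w2.png

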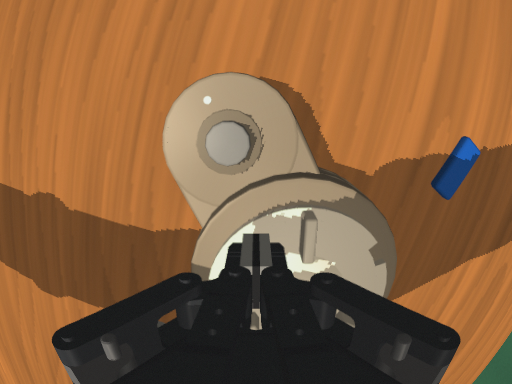

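The fingertip at (257,245) stands on the counter-clockwise side of rib0 at (308,235) and parallel to it. I'll lower it now.

Request:
{"fn": "drive_tool", "kwargs": {
  "rows": [
    [0.005,0.003,0.012,0,0,0],
    [0.005,0.003,0.024,0,0,0],
    [0.005,0.003,0.024,0,0,0]
  ]
}}

```text
time_s: 2.95
tcp_pos: [538.1, 135.1, 86.5]
ee_rot: [-1.916, -2.486, 0.007]
contact_force: [-0.6, 0.0, 0.2]
opening: 0.0
```

Request:
{"fn": "drive_tool", "kwargs": {
  "rows": [
    [0,0.004,0,0,0,0],
    [0,0.008,0,0,0,0],
    [0,0.012,0,0,0,0],
    [0,0.016,0,0,0,0],
    [0,0.016,0,0,0,0]
  ]
}}

```text
time_s: 3.45
tcp_pos: [546.2, 137.3, 86.6]
ee_rot: [-1.916, -2.486, 0.006]
contact_force: [0.0, 0.2, 0.8]
opening: -0.1
```

```bash
python3 - <<'E'
from h import *
s=st();p=np.array(s['tcp_pos'][:2])-C;a=np.radians(105);print('d',p@[-np.sin(a),np.cos(a)],'r',p@[np.cos(a),np.sin(a)])
E
```

```text
t 3.45 tcp [546.2 137.3  86.6] psi 104.74 z [-0.004 -0.001 -1.   ] F [0.01 0.15 0.75] op -0.1 q7 -0.3
d 17.75382895278179 r 46.982001752731904
```

Request:
{"fn": "drive_tool", "kwargs": {
  "rows": [
    [0,0.003,0,0,0,0],
    [0,0.006,0,0,0,0],
    [0,0.008,0,0,0,0]
  ]
}}

```text
time_s: 3.75
tcp_pos: [549.6, 138.3, 86.4]
ee_rot: [-1.916, -2.486, 0.008]
contact_force: [-2.6, -1.1, 2.5]
opening: -0.0
```

Request:
{"fn": "drive_tool", "kwargs": {
  "rows": [
    [0,0.002,0,0,0,0],
    [0,0.004,0,0,0,0],
    [0,0.005,0,0,0,0]
  ]
}}

```text
time_s: 4.05
tcp_pos: [551.9, 139.0, 86.4]
ee_rot: [-1.916, -2.485, 0.008]
contact_force: [-3.1, -0.1, 2.0]
opening: -0.2
```

```bash
python3 - <<'E'
from h import *
s=st();p=np.array(s['tcp_pos'][:2])-C;a=np.radians(105);print('d',p@[-np.sin(a),np.cos(a)],'r',p@[np.cos(a),np.sin(a)])
E
```

```text
t 4.05 tcp [551.9 139.   86.4] psi 104.75 z [-0.006 -0.002 -1.   ] F [-3.11 -0.06  2.01] op -0.2 q7 -0.31
d 11.783002241967704 r 47.11033152099089
```

```bash
cat > arc.py <<'E'
from h import *
import sys
s=st();d=float(sys.argv[1])
for th in sys.argv[2:]: print([round(float(x),3) for x in rel(pp(float(th),d,87.5),float(th),s)])
E
python3 arc.py 14 100 96 92 88 84
```

```text
t 4.05 tcp [551.9 139.   86.4] psi 104.75 z [-0.006 -0.002 -1.   ] F [-3.11 -0.06  2.01] op -0.2 q7 -0.31
[0.002, 0.004, -0.002, -0.008, 0.001, 0.106]
[0.003, 0.011, -0.002, -0.008, 0.001, 0.195]
[0.004, 0.017, -0.002, -0.008, 0.001, 0.283]
[0.004, 0.024, -0.002, -0.008, 0.002, 0.372]
[0.004, 0.031, -0.003, -0.008, 0.002, 0.461]
```

Request:
{"fn": "drive_tool", "kwargs": {
  "rows": [
    [0.002,0.004,-0.002,-0.005,0,0.106],
    [0.003,0.011,-0.002,-0.005,0,0.195],
    [0.004,0.017,-0.002,-0.005,0,0.283],
    [0.004,0.024,-0.002,-0.005,0,0.372],
    [0.004,0.031,-0.003,-0.005,0,0.461]
  ]
}}

```text
time_s: 4.55
tcp_pos: [565.8, 145.0, 87.1]
ee_rot: [-2.336, -2.099, 0.006]
contact_force: [-3.5, 0.4, -2.6]
opening: 0.3
```

```bash
python3 arc.py 14 80 75 70 65 60
```

```text
t 4.55 tcp [565.8 145.   87.1] psi 83.87 z [-0.004 -0.002 -1.   ] F [-3.47  0.44 -2.65] op 0.3 q7 -0.65
[0.001, 0.008, -0.001, -0.004, 0.003, 0.086]
[0.003, 0.016, -0.001, -0.004, 0.003, 0.197]
[0.004, 0.025, -0.001, -0.004, 0.003, 0.308]
[0.004, 0.034, -0.001, -0.004, 0.003, 0.419]
[0.003, 0.042, -0.001, -0.004, 0.003, 0.53]
```

Request:
{"fn": "drive_tool", "kwargs": {
  "rows": [
    [0.001,0.008,0.0,0,0,0.086],
    [0.003,0.016,0.0,0,0,0.197],
    [0.004,0.025,0.0,0,0,0.308],
    [0.004,0.034,0.0,0,0,0.419],
    [0.003,0.042,0.0,0,0,0.53]
  ]
}}

```text
time_s: 5.05
tcp_pos: [586.6, 144.7, 86.7]
ee_rot: [-2.722, -1.567, 0.007]
contact_force: [-4.4, 1.5, -0.6]
opening: 0.0
```

```bash
python3 arc.py 14 55 50 45 40 35; python3 -c "
from h import *
save('wrist','w3')"
```

```text
t 5.05 tcp [586.6 144.7  86.7] psi 59.85 z [-0.005 -0.001 -1.   ] F [-4.36  1.51 -0.58] op 0.0 q7 -1.02
[0.002, 0.009, -0.002, -0.004, 0.004, 0.108]
[0.003, 0.018, -0.002, -0.004, 0.005, 0.219]
[0.004, 0.026, -0.002, -0.004, 0.005, 0.33]
[0.003, 0.035, -0.002, -0.004, 0.005, 0.441]
[0.003, 0.043, -0.002, -0.003, 0.005, 0.552]
```

View pics/w3.png

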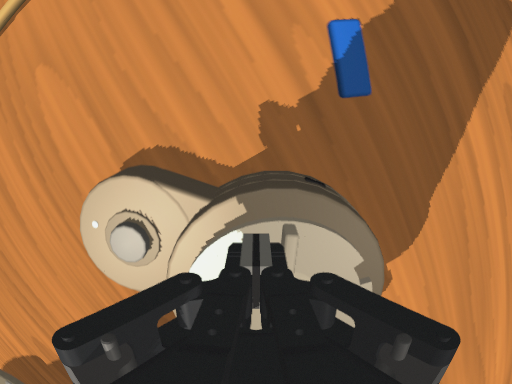

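The rib at (291,245) is in contact with the fingertip and turning with it. I'll carry on.

Request:
{"fn": "drive_tool", "kwargs": {
  "rows": [
    [0.002,0.009,0,0,0,0.108],
    [0.003,0.018,0,0,0,0.219],
    [0.004,0.026,0,0,0,0.33],
    [0.003,0.035,0,0,0,0.441],
    [0.003,0.043,0,0,0,0.552]
  ]
}}

```text
time_s: 5.6
tcp_pos: [606.0, 135.5, 86.5]
ee_rot: [-2.998, -0.935, 0.007]
contact_force: [-3.9, 1.6, 0.8]
opening: -0.3
```

```bash
python3 arc.py 14 30 25 20 17 15
```

```text
t 5.6 tcp [606.  135.5  86.5] psi 34.63 z [-0.005 -0.    -1.   ] F [-3.92  1.57  0.84] op -0.3 q7 -1.4
[0.001, 0.009, -0.002, -0.003, 0.006, 0.103]
[0.003, 0.018, -0.002, -0.003, 0.006, 0.214]
[0.003, 0.026, -0.002, -0.002, 0.006, 0.325]
[0.003, 0.031, -0.002, -0.002, 0.006, 0.392]
[0.003, 0.035, -0.002, -0.002, 0.006, 0.436]
```

Request:
{"fn": "drive_tool", "kwargs": {
  "rows": [
    [0.001,0.009,0,0,0,0.103],
    [0.003,0.018,0,0,0,0.214],
    [0.003,0.026,0,0,0,0.325],
    [0.003,0.031,0,0,0,0.392],
    [0.003,0.031,0,0,0,0.392]
  ]
}}

```text
time_s: 6.1
tcp_pos: [616.2, 124.3, 86.5]
ee_rot: [-3.106, -0.466, 0.007]
contact_force: [-2.3, 1.9, 1.7]
opening: 0.1
```

```bash
python3 - <<'E'
from h import *
import json
s=st();json.dump({k:np.array(v).tolist() for k,v in s.items()},open('w4.json','w'))
f=save('wrist','w4');t=save('top','t4');t=t[:,:,::-1]
cv2.imwrite('pics/t4c.png',cv2.resize(t[165:245,180:290],None,fx=7,fy=7,interpolation=cv2.INTER_CUBIC))
s=save('scene','s4')[:,:,::-1]
cv2.imwrite('pics/s4c.png',cv2.resize(s[140:215,250:360],None,fx=7,fy=7,interpolation=cv2.INTER_CUBIC))
E
```

```text
t 6.1 tcp [616.2 124.3  86.5] psi 17.06 z [-0.005  0.    -1.   ] F [-2.33  1.86  1.69] op 0.1 q7 -1.66
```

View pics/w4.png

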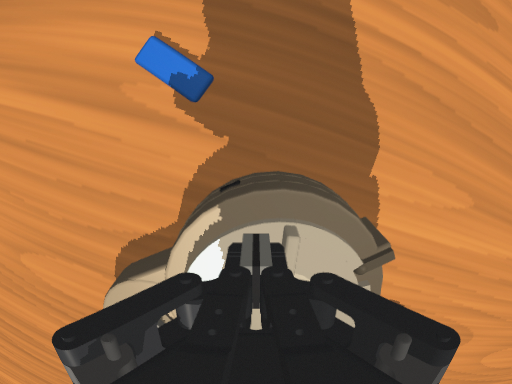

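View pics/t4c.png

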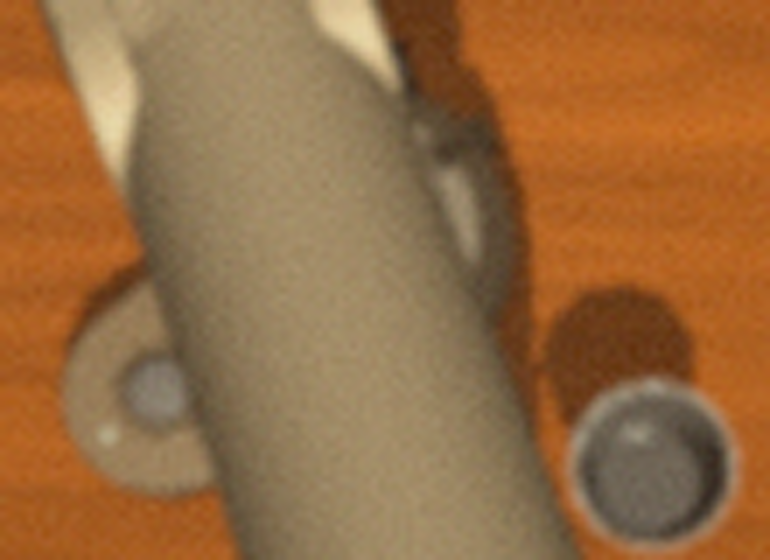

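View pics/s4c.png

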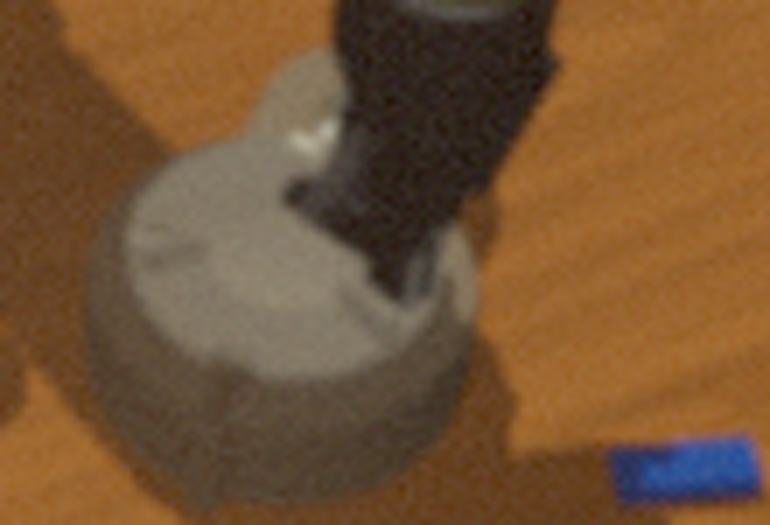

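```bash
python3 - <<'E'
from h import *
t=cv2.imread('pics/w4.png')
cv2.imwrite('pics/w4c.png',cv2.resize(t[210:300,270:405],None,fx=5.5,fy=5.5,interpolation=cv2.INTER_CUBIC))
E
```

```text
(no output)
```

View pics/w4c.png

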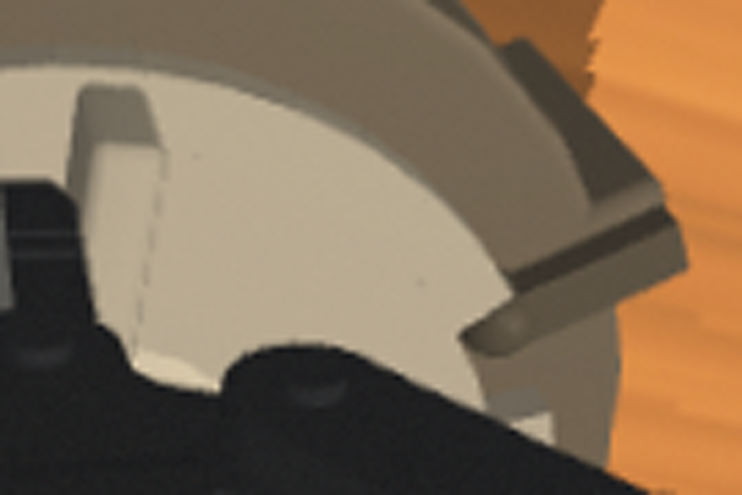

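```bash
python3 - <<'E'
from h import *
import json
s=json.load(open('w4.json'))
P=lambda X,Y,z:onz('wrist',270+X/5.5-.4,210+Y/5.5-.4,z,s)
def pr(n,x,y,z):
    p=P(x,y,z);q=p[:2]-C;print(n,p.round(1),'r',np.hypot(*q).round(1),'ang',np.degrees(np.arctan2(q[1],q[0])).round(1), )
pr('notch ccw outer',512,295,63.5);pr('notch ccw inner',460,335,63.5)
pr('notch cw inner?',485,405,63.5)
pr('pin tip?',512,320,57)
pr('web top outer L',660,205,55);pr('web outer R',688,265,55);pr('web L in',515,280,55)
pr('rib cw outer top',160,150,79.5);pr('rib ccw outer top',103,143,79.5)
pr('rim',40,65,63.5);pr('rim',270,100,63.5);pr('rim',400,170,63.5)
E
```

```text
notch ccw outer [622.1  59.4  63.5] r 59.6 ang -38.5
notch ccw inner [616.1  63.1  63.5] r 52.6 ang -39.4
notch cw inner? [608.5  56.1  63.5] r 52.1 ang -50.8
pin tip? [616.3  54.1  57. ] r 58.8 ang -46.1
web top outer L [633.5  41.5  55. ] r 79.9 ang -43.5
web outer R [627.3  34.   55. ] r 81.1 ang -50.3
web L in [620.3  55.   55. ] r 61.1 ang -42.8
rib cw outer top [634.3 107.   79.5] r 59.7 ang 10.2
rib ccw outer top [633.5 112.1  79.5] r 60.1 ang 15.0
rim [633.1 116.7  63.5] r 61.0 ang 19.3
rim [636.   93.8  63.5] r 60.6 ang -2.6
rim [632.6  77.8  63.5] r 60.0 ang -18.1
```

The pin's tip shows through the notch at about (362,268), so the alignment is already close. I'll back off, lift and measure from above.

Request:
{"fn": "drive_tool", "kwargs": {
  "rows": [
    [0,-0.02,0,0,0,0],
    [0,-0.03,0,0,0,0],
    [0,-0.03,-0.05,0,0,0],
    [0,-0.03,-0.12,0,0,0],
    [-0.05,-0.03,-0.2,0,0,0]
  ]
}}

```text
time_s: 6.75
tcp_pos: [588.7, 131.9, 186.5]
ee_rot: [-3.105, -0.47, 0.009]
contact_force: [1.0, -0.5, 1.0]
opening: 0.2
```

```bash
python3 - <<'E'
from h import *
s=st(); print(rel((550,130,230),-20,s))
c=get_calibration('wrist')
E
```

```text
t 6.75 tcp [588.7 131.9 186.5] psi 17.23 z [-0.006  0.    -1.   ] F [ 0.97 -0.49  0.98] op 0.2 q7 -1.65
[-7.550e-02 -1.940e-02 -8.660e-02 -2.000e-04  7.400e-03  8.272e-01]
```

```bash
python3 - <<'E'
from h import *
print(rel((510,75,190),17,get_state()))
E
```

```text
[-0.184   0.0622 -0.0061 -0.0025  0.0068  0.005 ]
```

Request:
{"fn": "drive_tool", "kwargs": {
  "rows": [
    [-0.18,0.06,-0.01,0,0,0],
    [-0.18,0.06,-0.01,0,0,0],
    [-0.18,0.06,-0.01,0,0,0],
    [-0.18,0.06,-0.01,0,0,0]
  ]
}}

```text
time_s: 7.15
tcp_pos: [511.4, 76.2, 192.6]
ee_rot: [-3.106, -0.47, 0.006]
contact_force: [0.6, 0.2, 0.2]
opening: 0.1
```

```bash
python3 - <<'E'
from h import *
import json
s=st();json.dump({k:np.array(v).tolist() for k,v in s.items()},open('w5.json','w'))
f=save('wrist','w5');t=f[:,:,::-1]
cv2.imwrite('pics/w5c.png',cv2.resize(t[60:230,180:380],None,fx=3.5,fy=3.5,interpolation=cv2.INTER_CUBIC))
E
```

```text
t 7.15 tcp [511.4  76.2 192.6] psi 17.19 z [-0.004 -0.    -1.   ] F [0.63 0.24 0.23] op 0.1 q7 -1.55
```

View pics/w5.png

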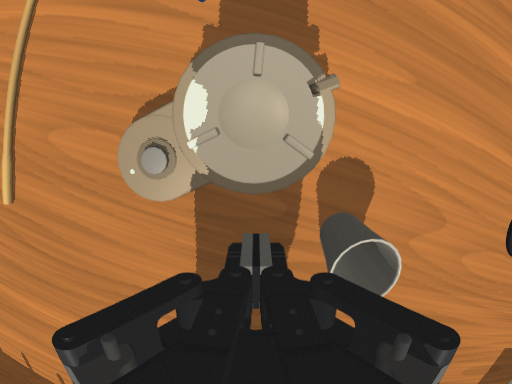

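View pics/w5c.png

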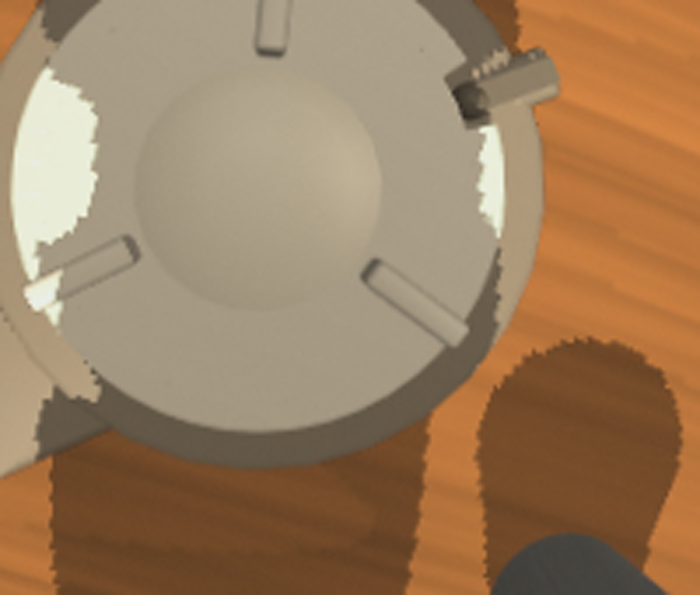

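```bash
python3 - <<'E'
from h import *
t=cv2.imread('pics/w5.png')
cv2.imwrite('pics/w5d.png',cv2.resize(t[65:110,290:345],None,fx=13,fy=13,interpolation=cv2.INTER_CUBIC))
cv2.imwrite('pics/w5e.png',cv2.resize(t[25:200,110:345],None,fx=3.4,fy=3.4,interpolation=cv2.INTER_CUBIC))
E
```

```text
(no output)
```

View pics/w5d.png

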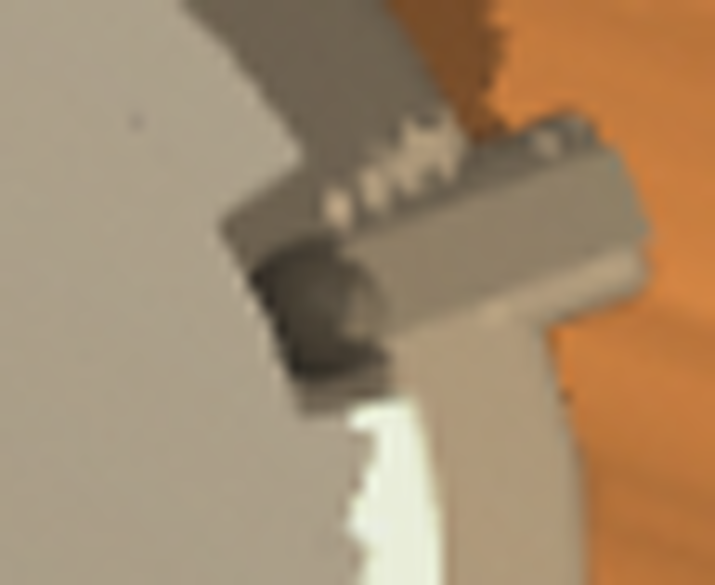

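View pics/w5e.png

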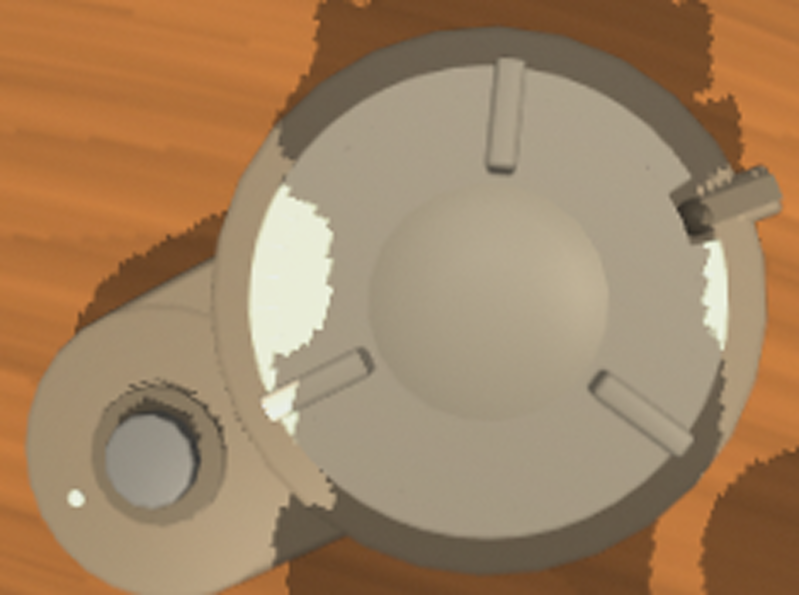

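```bash
python3 - <<'E'
from h import *
import json
from scipy.optimize import least_squares
s=json.load(open('w5.json'))
Q=lambda X,Y,z:onz('wrist',110+X/3.4-.35,25+Y/3.4-.35,z,s)
P=lambda X,Y,z:onz('wrist',290+X/13-.46,65+Y/13-.46,z,s)
def fit(p):
    p=np.array(p);r=least_squares(lambda c:np.hypot(p[:,0]-c[0],p[:,1]-c[1])-c[2],[572,96,60]);return r.x,r.fun.round(2)
c,e=fit([Q(x,y,63.5) for x,y in [(290,165),(330,125),(400,85),(470,66),(560,72),(620,100),(690,172),(725,270),(722,360),(690,425),(620,495),(560,527),(490,540),(400,520),(330,470),(270,400),(250,310),(257,235)]]);print('lens',c,e)
an=lambda p,c=c:(np.degrees(np.arctan2(p[1]-c[1],p[0]-c[0])).round(1),np.hypot(*(p[:2]-c[:2])).round(1))
for n,x,y in [('ccw in',222,228),('ccw out',303,155),('cw in',300,413),('cw out',413,400)]: print(n,an(P(x,y,63.5)))
for n,x,y,z in [('pin',318,305,55),('web up in',350,240,55),('web up out',605,150,55),('web lo in',390,335,55),('web lo out',640,250,55)]: print(n,an(P(x,y,z)))
b=Q(152,460,46);print('btn',b,an(b))
for x,y in [(511,60),(500,168),(372,352),(265,410),(600,380),(690,445)]: print('rib',an(Q(x,y,79.5)))
d,e=fit([Q(x,y,50) for x,y in [(280,125),(380,55),(490,28),(580,42),(690,115),(213,280),(218,330),(330,508),(420,560),(500,573),(600,555),(700,480),(765,300)]]);print('drum',d,e, an(b,d))
E
```

```text
lens [576.11332379  97.22739965  59.87824775] [ 0.58 -0.28 -1.01 -0.36  0.62  0.52 -0.02 -0.34  0.39 -0.45 -0.61  0.33
  0.96  0.12 -1.35  0.47 -0.05  0.48]
ccw in (np.float64(-41.4), np.float64(52.3))
ccw out (np.float64(-39.9), np.float64(59.5))
cw in (np.float64(-55.8), np.float64(52.1))
cw out (np.float64(-56.9), np.float64(59.7))
pin (np.float64(-49.2), np.float64(57.4))
web up in (np.float64(-46.1), np.float64(61.3))
web up out (np.float64(-47.1), np.float64(80.4))
web lo in (np.float64(-52.6), np.float64(61.4))
web lo out (np.float64(-52.3), np.float64(80.1))
btn [508.37547414 175.33670402  46.        ] (np.float64(130.9), np.float64(103.4))
rib (np.float64(11.8), np.float64(57.5))
rib (np.float64(12.0), np.float64(31.5))
rib (np.float64(130.0), np.float64(29.3))
rib (np.float64(132.0), np.float64(58.4))
rib (np.float64(-107.5), np.float64(31.8))
rib (np.float64(-107.5), np.float64(58.4))
drum [576.09274551  96.47529345  72.891531  ] [ 0.45 -0.7   0.18  0.22 -0.66  1.4   0.26 -2.53 -0.5   0.52  1.44  0.47
 -0.55] (np.float64(130.7), np.float64(103.9))
```

The notch centre is at -48.5° and the pin (with its web) at -49.4°, both measured in the same view. That is within the ±2.5° play, so I'll press on the dome at the lens axis.

```bash
python3 - <<'E'
from h import *
s=st();print(rel((576,97,160),17,s),rel((576,97,95),17,s))
E
```

```text
t 7.2 tcp [512.1  77.1 192.6] psi 17.25 z [-0.004  0.    -1.   ] F [ 0.07 -0.7  -0.51] op 0.2 q7 -1.55
[ 1.341e-01 -1.000e-04  6.460e-02 -1.900e-03  4.600e-03  5.600e-03] [ 1.345e-01  1.000e-04  1.946e-01 -1.900e-03  4.600e-03  5.600e-03]
```

Request:
{"fn": "drive_tool", "kwargs": {
  "rows": [
    [0.1,0,0.05,-0.002,0.005,0.006],
    [0.134,0,0.1,-0.002,0.005,0.006],
    [0.134,0,0.15,-0.002,0.005,0.006],
    [0.134,0,0.18,-0.002,0.005,0.006],
    [0.134,0,0.194,-0.002,0.005,0.006]
  ]
}}

```text
time_s: 7.7
tcp_pos: [575.1, 97.7, 93.3]
ee_rot: [-3.106, -0.466, 0.004]
contact_force: [0.0, 0.2, -0.3]
opening: -0.1
```

Request:
{"fn": "drive_tool", "kwargs": {
  "rows": [
    [0,0,0.005,0,0,0],
    [0,0,0.01,0,0,0],
    [0,0,0.014,0,0,0],
    [0,0,0.016,0,0,0],
    [0,0,0.016,0,0,0]
  ]
}}

```text
time_s: 8.2
tcp_pos: [575.7, 97.8, 86.2]
ee_rot: [-3.106, -0.465, 0.001]
contact_force: [-0.8, -0.4, 1.8]
opening: -0.2
```

```bash
python3 - <<'E'
from h import *
s=st()
E
```

```text
t 8.2 tcp [575.7  97.8  86.2] psi 17.04 z [-0.001  0.    -1.   ] F [-0.8  -0.35  1.85] op -0.2 q7 -1.63
```

Request:
{"fn": "drive_tool", "kwargs": {
  "rows": [
    [0,0,0.002,0,0,0],
    [0,0,0.004,0,0,0],
    [0,0,0.006,0,0,0]
  ]
}}

```text
time_s: 8.5
tcp_pos: [575.7, 97.8, 83.4]
ee_rot: [-3.107, -0.465, 0.001]
contact_force: [-1.6, -0.8, 3.7]
opening: -0.2
```

Request:
{"fn": "drive_tool", "kwargs": {
  "rows": [
    [0,0,0.002,0,0,0],
    [0,0,0.004,0,0,0],
    [0,0,0.006,0,0,0]
  ]
}}

```text
time_s: 8.8
tcp_pos: [575.8, 97.8, 80.3]
ee_rot: [-3.106, -0.465, 0.001]
contact_force: [-1.0, 0.1, 3.6]
opening: 0.5
```

Force is a steady 4 N or so with the lens moving about 3 mm per call, so it is going in freely. I'll press on to the stop.

Request:
{"fn": "drive_tool", "kwargs": {
  "rows": [
    [0,0,0.002,0,0,0],
    [0,0,0.003,0,0,0],
    [0,0,0.003,0,0,0]
  ]
}}

```text
time_s: 9.1
tcp_pos: [575.8, 97.8, 79.3]
ee_rot: [-3.107, -0.465, 0.0]
contact_force: [-4.3, -0.4, 7.1]
opening: 0.1
```

Request:
{"fn": "drive_tool", "kwargs": {
  "rows": [
    [0,0,0.001,0,0,0],
    [0,0,0.002,0,0,0],
    [0,0,0.002,0,0,0]
  ]
}}

```text
time_s: 9.4
tcp_pos: [575.8, 97.8, 79.2]
ee_rot: [-3.107, -0.465, 0.0]
contact_force: [-5.9, -1.6, 12.1]
opening: -0.1
```

It has come to a hard stop at z 79.2, 7 mm below first contact, at 12 N. I'll lift off and look.

Request:
{"fn": "drive_tool", "kwargs": {
  "rows": [
    [0,0,-0.01,0,0,0],
    [0,0,-0.06,0,0,0],
    [-0.1,0.0,-0.16,0,0,0],
    [-0.13,0,-0.22,0,0,0],
    [-0.13,0,-0.22,0,0,0]
  ]
}}

```text
time_s: 9.9
tcp_pos: [514.1, 78.5, 194.5]
ee_rot: [3.106, 0.465, 0.012]
contact_force: [0.5, 0.3, 0.2]
opening: 0.2
```

```bash
python3 - <<'E'
from h import *
import json
s=st();json.dump({k:np.array(v).tolist() for k,v in s.items()},open('w6.json','w'))
f=save('wrist','w6');t=f[:,:,::-1]
cv2.imwrite('pics/w6c.png',cv2.resize(t[25:200,110:345],None,fx=3.4,fy=3.4,interpolation=cv2.INTER_CUBIC))
for p in [(508,176.5,120),(508,176.5,72)]: print(rel(p,40,s),rel(p,17,s))
E
```

```text
t 9.9 tcp [514.1  78.5 194.5] psi 17.02 z [ 0.007  0.    -1.   ] F [0.52 0.32 0.2 ] op 0.2 q7 -1.56
[ 0.0446 -0.1912  0.1489  0.0045 -0.0084 -0.5107] [ 0.0446 -0.1912  0.1489  0.0027 -0.0091  0.0004]
[ 0.0439 -0.1914  0.2449  0.0045 -0.0084 -0.5107] [ 0.0439 -0.1914  0.2449  0.0027 -0.0091  0.0004]
```

View pics/w6c.png

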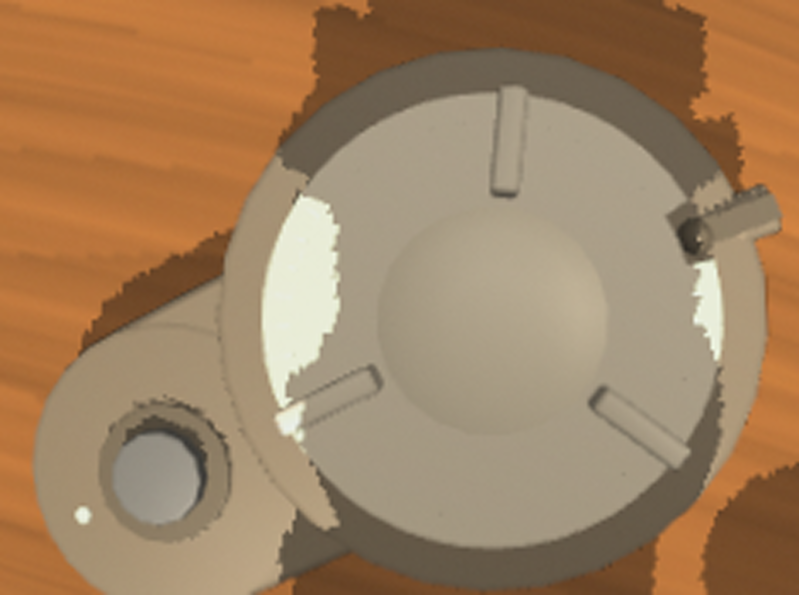

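The pin now stands in the notch, at crop (693,237). The button comes next.

Request:
{"fn": "drive_tool", "kwargs": {
  "rows": [
    [0.02,-0.1,0.04,0,-0.008,0],
    [0.045,-0.191,0.1,0,-0.008,0],
    [0.045,-0.191,0.18,0,-0.008,0],
    [0.044,-0.191,0.23,0,-0.008,0],
    [0.044,-0.191,0.245,0,-0.008,0]
  ]
}}

```text
time_s: 10.45
tcp_pos: [505.6, 176.0, 65.8]
ee_rot: [3.104, 0.466, -0.012]
contact_force: [-0.3, 0.5, -0.2]
opening: 0.2
```

```bash
python3 - <<'E'
from h import *
s=st();print(rel((508,176.5,66),17,s));f=save('wrist','w7')
E
```

```text
t 10.45 tcp [505.6 176.   65.8] psi 17.09 z [-0.007 -0.004 -1.   ] F [-0.3   0.52 -0.16] op 0.2 q7 -1.82
[ 0.0049  0.0004 -0.0005  0.0019  0.0098  0.002 ]
```

View pics/w7.png

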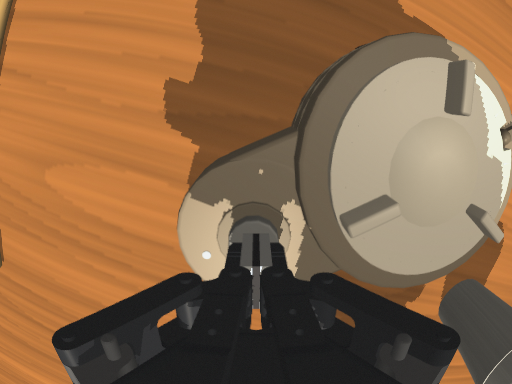

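The fingertip at (257,240) is centred over the button. Now I'll press it.

Request:
{"fn": "drive_tool", "kwargs": {
  "rows": [
    [0.004,0,0.001,0,0.009,0],
    [0.004,0,0.002,0,0.009,0],
    [0.004,0,0.003,0,0.009,0]
  ]
}}

```text
time_s: 10.8
tcp_pos: [509.2, 176.2, 66.3]
ee_rot: [3.106, 0.464, 0.005]
contact_force: [-0.1, -0.3, -0.7]
opening: 0.1
```

Request:
{"fn": "drive_tool", "kwargs": {
  "rows": [
    [0,0,0.002,0,0,0],
    [0,0,0.004,0,0,0],
    [0,0,0.005,0,0,0]
  ]
}}

```text
time_s: 11.1
tcp_pos: [509.9, 176.2, 64.4]
ee_rot: [3.106, 0.463, 0.008]
contact_force: [1.2, 0.5, 3.0]
opening: 0.2
```

Request:
{"fn": "drive_tool", "kwargs": {
  "rows": [
    [0,0,0.002,0,0,0],
    [0,0,0.004,0,0,0],
    [0,0,0.006,0,0,0]
  ]
}}

```text
time_s: 11.4
tcp_pos: [510.0, 176.2, 61.5]
ee_rot: [3.106, 0.463, 0.008]
contact_force: [-0.9, -0.4, 4.4]
opening: 0.0
```

Request:
{"fn": "drive_tool", "kwargs": {
  "rows": [
    [0,0,0.002,0,0,0],
    [0,0,0.004,0,0,0],
    [0,0,0.005,0,0,0]
  ]
}}

```text
time_s: 11.7
tcp_pos: [510.0, 176.2, 59.9]
ee_rot: [3.106, 0.463, 0.008]
contact_force: [-7.3, -3.2, 17.7]
opening: -0.2
```

The button reached a hard stop at z 59.9 (5 mm of travel, 17.7 N), so I'll release straight up.

Request:
{"fn": "drive_tool", "kwargs": {
  "rows": [
    [0,0,-0.01,0,0,0],
    [0,0,-0.04,0,0,0],
    [0,0,-0.12,0,0,0],
    [-0.08,0.0,-0.22,0,0,0],
    [-0.08,0.1,-0.27,0,0,0]
  ]
}}

```text
time_s: 12.2
tcp_pos: [481.6, 132.2, 190.6]
ee_rot: [-3.104, -0.479, -0.01]
contact_force: [2.4, -0.8, 0.2]
opening: 0.3
```

Request:
{"fn": "drive_tool", "kwargs": {
  "rows": [
    [0,0.05,0,0,0,0],
    [0,0.1,0,0,0,0],
    [0,0.1,0,0,0,0],
    [0,0.1,0,0,0,0]
  ]
}}

```text
time_s: 12.6
tcp_pos: [496.6, 84.4, 191.0]
ee_rot: [-3.104, -0.477, -0.01]
contact_force: [0.1, 1.1, 0.4]
opening: 0.2
```

```bash
python3 - <<'E'
from h import *
import json
s=st();json.dump({k:np.array(v).tolist() for k,v in s.items()},open('w8.json','w'))
save('wrist','w8');save('scene','s8');save('top','t8')
E
```

```text
t 12.6 tcp [496.6  84.4 191. ] psi 17.49 z [ 0.006  0.002 -1.   ] F [0.05 1.06 0.4 ] op 0.2 q7 -1.56
```

View pics/w8.png

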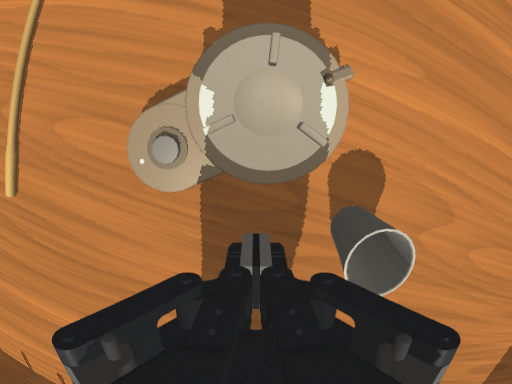

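View pics/s8.png

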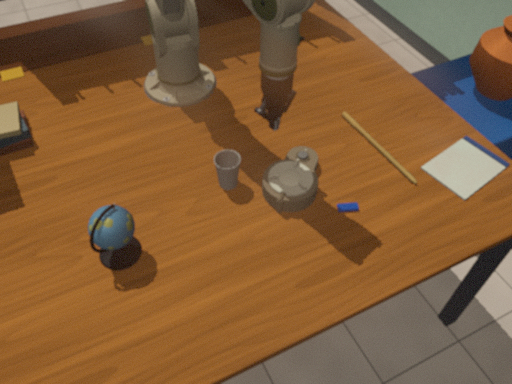

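View pics/t8.png

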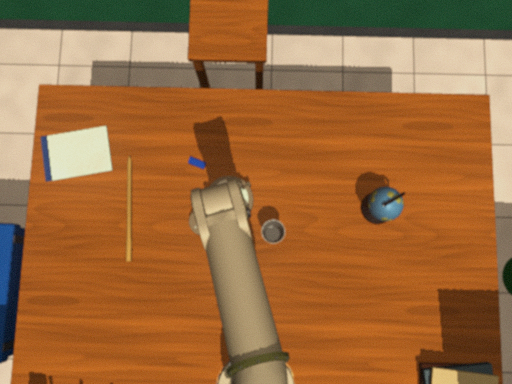

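```bash
python3 - <<'E'
from h import *
import json
from scipy.optimize import least_squares
s=json.load(open('w6.json'))
Q=lambda X,Y,z:onz('wrist',110+X/3.4-.35,25+Y/3.4-.35,z,s)
pts=[(310,190),(350,150),(420,110),(480,95),(560,105),(620,135),(680,190),(720,290),(715,380),(690,440),(600,518),(490,548),(400,525),(330,470),(285,410),(262,310),(275,245)]
for z in (63.5,60,56.5,53):
    p=np.array([Q(x,y,z) for x,y in pts]);r=least_squares(lambda c:np.hypot(p[:,0]-c[0],p[:,1]-c[1])-c[2],[572,96,60]);print(z,r.x.round(2))
a=cv2.imread('pics/t0.png') if 0 else cv2.imread('pics/scene0.png');b=cv2.imread('pics/s8.png')
t=cv2.imread('pics/w8.png');cv2.imwrite('pics/w8c.png',cv2.resize(t[15:195,120:360],None,fx=3.2,fy=3.2,interpolation=cv2.INTER_CUBIC))
cv2.imwrite('pics/s8c.png',cv2.resize(b[140:215,250:360],None,fx=7,fy=7,interpolation=cv2.INTER_CUBIC))
E
```

```text
63.5 [575.68  96.56  57.64]
60 [575.59  96.54  58.43]
56.5 [575.5   96.51  59.22]
53 [575.42  96.49  60.02]
```

View pics/w8c.png

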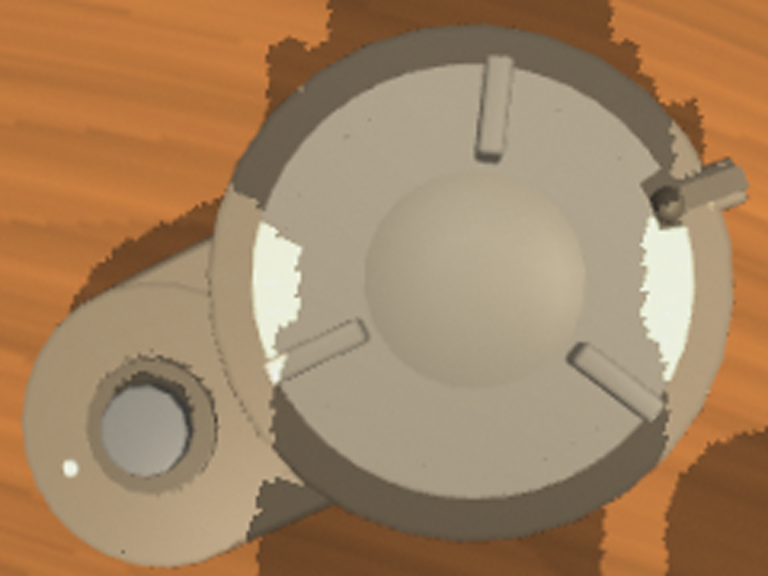

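View pics/s8c.png

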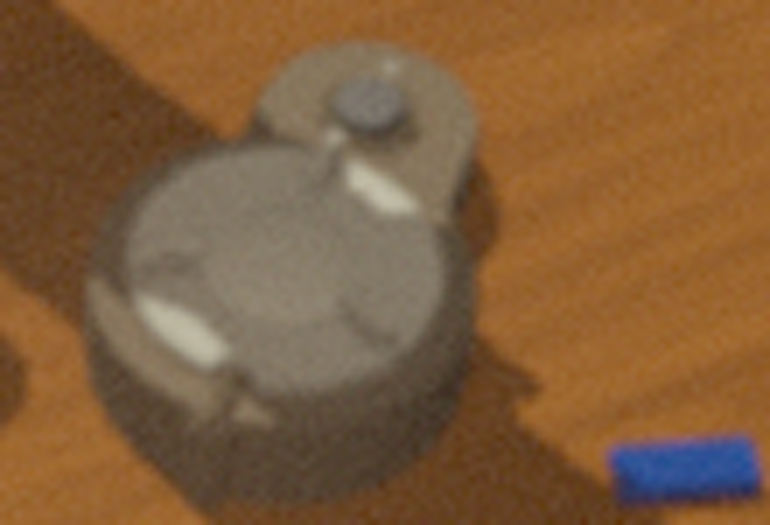

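```bash
python3 - <<'E'
from h import *
a=cv2.imread('pics/scene0.png').astype(int);b=cv2.imread('pics/s8.png').astype(int)
for n,(x0,x1,y0,y1) in dict(glass=(208,246,145,192),eraser=(334,362,198,216),stick=(340,420,108,186),globe=(85,140,200,250)).items(): print(n,np.abs(a-b)[y0:y1,x0:x1].mean().round(1))
st();print(finish_job())
E
```

```text
glass 14.8
eraser 7.2
stick 4.0
globe 11.0
t 12.75 tcp [496.2  85.9 190.6] psi 17.67 z [ 0.006  0.003 -1.   ] F [-0.64 -0.67 -0.24] op 0.2 q7 -1.56
the job is handed in; nothing more can be done
None
```

The lens is seated on its pin, the button was pressed fully and released, and the job was handed in at about 12.8 s. The arm was clear of everything.

**Turning:** I pushed rib0 about 93° clockwise with the closed fingertip at about 3–5 N. The notch ended at -48.5° and the pin at about -49.4°, within the ±2.5° play. While I pushed, the vertical force on the tool stayed within about ±2.7 N, below the roughly 4 N that moves the lens up or down.

**Pressing the lens:** It moved 7 mm at about 4 N and then hit a hard stop at 12 N. The wrist picture shows the pin standing in the notch. The rim's fitted radius is 59.2 mm if the rim is at its home height and 57.6 mm at its starting height. The true radius is 60 mm, so this points to home, though the fit is only good to about 1 mm.

**Button:** It went down 5 mm to a hard stop at 17.7 N and came back up when released. The pictures show no visible glow, so the only evidence that the lamp is on is the full press.

**Other objects:** The glass, eraser, stick and globe stand at the same places as at the start in the scene and top pictures, judged by eye. A pixel comparison of the scene pictures was not conclusive. The average difference was 4 for the stick, 7 for the eraser, 11 for the globe and 15 for the glass. I put that down to the arm's moved shadow but did not check it.

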